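# Transfer a suite of lock cylinders to the delivery rack in door order

## Task

Four lock cylinders of one building stand on the full rack in door order, counted from its red end stop, and nothing but that order tells which door each one is for: move them all to the empty rack in the same order counted from its own red end stop, so that the cylinder next to the red stop is next to the red stop again, and so on along the row. Set each one down gently, without dropping it, upright (barrel on top), lengthwise and centred in its own cradle and fully home on the cradle's floor, and leave all four standing at rest.

Things in the scene. Friction and masses are not known exactly. Their poses are not given: they have to be found in the camera images.
- cylinder_yellow: nickel door-lock cylinder, a yellow sleeve on each half; 17 wide (own x) x 62 long (own y), about 0.16 kg. Barrel on top: 17 diameter, axis along own y, 25 above the underside, top at 33; web 10 wide below; a small cam at mid-length up to 43. Origin: centre of the underside. The halves are alike (a half turn is all the same). Grasp across the barrel from above.
- cylinder_green: nickel door-lock cylinder, a green sleeve on each half; 17 wide (own x) x 62 long (own y), about 0.16 kg. Barrel on top: 17 diameter, axis along own y, 25 above the underside, top at 33; web 10 wide below; a small cam at mid-length up to 43. Origin: centre of the underside. The halves are alike (a half turn is all the same). Grasp across the barrel from above.
- cylinder_blue: nickel door-lock cylinder, a blue sleeve on each half; 17 wide (own x) x 62 long (own y), about 0.16 kg. Barrel on top: 17 diameter, axis along own y, 25 above the underside, top at 33; web 10 wide below; a small cam at mid-length up to 43. Origin: centre of the underside. The halves are alike (a half turn is all the same). Grasp across the barrel from above.
- cylinder_black: nickel door-lock cylinder, a black sleeve on each half; 17 wide (own x) x 62 long (own y), about 0.16 kg. Barrel on top: 17 diameter, axis along own y, 25 above the underside, top at 33; web 10 wide below; a small cam at mid-length up to 43. Origin: centre of the underside. The halves are alike (a half turn is all the same). Grasp across the barrel from above.
- cradle_yellow: white cradle on the full rack in which the cylinder with yellow sleeves stands at the start (all cradles look alike; fixed); 40 x 60 (own y, along the cylinder) x 18 high. Origin: centre of its underside, 12 above the bench. Floor 6 above that, 15 wide; walls flare to 30 wide, 12 above the floor; ends open.
- cradle_green: white cradle on the full rack in which the cylinder with green sleeves stands at the start (all cradles look alike; fixed); 40 x 60 (own y, along the cylinder) x 18 high. Origin: centre of its underside, 12 above the bench. Floor 6 above that, 15 wide; walls flare to 30 wide, 12 above the floor; ends open.
- cradle_blue: white cradle on the full rack in which the cylinder with blue sleeves stands at the start (all cradles look alike; fixed); 40 x 60 (own y, along the cylinder) x 18 high. Origin: centre of its underside, 12 above the bench. Floor 6 above that, 15 wide; walls flare to 30 wide, 12 above the floor; ends open.
- cradle_black: white cradle on the full rack in which the cylinder with black sleeves stands at the start (all cradles look alike; fixed); 40 x 60 (own y, along the cylinder) x 18 high. Origin: centre of its underside, 12 above the bench. Floor 6 above that, 15 wide; walls flare to 30 wide, 12 above the floor; ends open.
- red_stop_from: red end stop of the full rack, at one end of its row (a dark grey one is at the other); fixed; bar 14 x 58 x 16 high. Origin: centre of its underside, 12 above the bench. The cradles' centres are 40, 92, 144 and 196 from it, along its own x axis, to one side. To the right of both racks stands the key mill, solid, up to 380 above the bench, at world x 0.32 to 0.74, y -0.21 to 0.16.
- rack_to: empty rack, fixed: base 256 (own x, along the row) x 66, four cradles like those of the full rack. Origin: centre of its underside, on the bench. Cradle centres at own x = 78, 26, -26, -78, y = 0; a cylinder lies along own y and, fully home, has its underside 18 above the bench. Red stop at own x = 118, dark grey at -118. Nothing on either rack but cylinders is higher than 31.

How it is judged:
By the outcome, as a careful person would: the job done as asked, in the order asked, and still so for the second after the job is handed in, with the robot touching nothing.
It also fails if it takes over 88 s, if anything falls off the work surface, if the arm or the gripper's body presses on something with over 40 N, if the wrist force passes 120 N, or if a joint passes its speed limit or range.

## Robot

A 6-joint arm with a two-finger parallel gripper is mounted at the origin on a cart in front of the work surface, level with it; the furniture and walls round the work are solid. World frame = base frame: x ahead of the robot, y to its left, z up, the work surface at z = 0. Lengths are in m, angles in rad, forces in N, time in s.
With the tool pointing down it reaches from about 0.35 to 0.975 m from the base axis. Payload 4.9 kg.
Tool frame: the origin (TCP) lies on the centre line of the jaws, within the pads' length; the fingertips stand manip.tip_reach ahead of it and the grasp point (between the pads) is the TCP (manip.tip_reach is the distance from the TCP to the fingertips, in m); z points along the fingers, y is the line along which they close (so a half turn about z gives the same grasp; the last joint's range is limited). The gripper opens to 85 mm and grips with 20 to 120 N. Pads are 22 mm wide; open, the fingers measure 114 mm over their backs; the gripper's body (76 mm by 85 mm) begins 54 mm behind the grasp point. The pads swing forward as they close: fully open they stand 13 mm farther back than shut.
Start: joints at [-1.443, 0.053, 1.613, -0, 1.476, -0.119], TCP at [0.153, -0.606, 0.25] pointing down, gripper open.
Joint ranges: [-3.01, 3.01], [-1.01, 2.22], [0.06, 2.58], [-1.02, 4.17], [0.09, 2.62], [-3.14, 3.14]. Speed limits (rad/s): [2.57, 2.57, 3.14, 3.14, 3.14, 3.14].

## Interface

Orientations are given as a unit quaternion [w, x, y, z].
In Python, from plant import manip gives the robot as it stands. The module is installed in compiled form; this text tells all that it offers.
- The arm moves only by the tool move_arm, never from a script. Its argument "rows" is a list of rows, each a list of 7 numbers: the shift along the tool's x, y, z in cm, then the turn, a rotation vector about the tool's x, y, z in degrees, then the opening, from -1 (shut) to 1 (fully open). In form: [[tx, ty, tz, ax, ay, az, jaw], ...]. A call has 1 to 20 rows; each row shifts and turns the commanded pose from where the row before left it, along the tool's axes as they then stand; what a row does not reach is not made up. A row lasts 1/12 s, in which the tool goes at most 41.7 mm and 7.16 degrees, less where a joint would pass 70% of its speed; a pose out of reach is approached as far as the arm can. A call is refused whole if a number of a shift passes 4.17 or a number of a turn 7.16, either way. A call with a gripper value outside its range is refused whole. The fingers move at their own pace and stop on an object; the grip force is fixed at half the most. Time passes only in rows, so rows that do not move let the fingers close. It gives the time, the measured TCP pose, the force, the opening and the grip force at its end, in the units of the state.
- manip.state(): the state, without advancing time (a new reading comes with each control period).
- manip.grab_frame(name): name is "scene" or "side" or "wrist"; returns a dict with "img" (480x640x3 uint8, blue, green, red), "mtx" (3x3 intrinsics, pixels), "R" (3x3) and "t" (3): a world point X has camera coordinates R X + t. Camera axes: x right, y down, z forward; pixel columns grow to the right and rows downward; lengths in m; the calibration is good to about 2 mm. A picture is of the moment at which its call begins. There is no depth.
- manip.job_done(): hands the job in; it is judged then, once.
The state is a dict: "time": time; "joint_pos": joint angles; "joint_vel": joint speeds; "joint_efforts": joint torques, N m; "tool_pos": TCP position; "tool_rot": TCP orientation; "contact_force": force on the tool from outside, world axes, zero at the start; "ft_torque": the same for the moment, N m; "gripper_width": opening from 0.0 (shut) to 1.0 (fully open); "grasp_force": force on a finger pad.
Only numpy, scipy, OpenCV 4.12 (cv2) and the standard library are available. Lean on these libraries where they do the work, as an engineer would, in place of code of your own. Each camera call takes 0.05 s, during which the arm holds its last target. There are 200 camera calls.

## Working session

There is one attempt and no reset: what is moved stays moved. The work goes in short steps, Python scripts to look and compute and a tool call to move; the robot and the scene stay as the last step left them, time stands still between calls to the robot, and variables do not carry over. Pictures are saved under pics/ and viewed, at most 14 in all, crops included, and the job is handed in when it is done.

Besides the shell and the picture viewer there is one more tool, called after "Request:" by a JSON object that holds its "fn" and its "kwargs". move_arm: Moves the arm, as the interface text tells. Its arguments: {"type":"object","properties":{"rows":{"type":"array","items":{"type":"array","items":{"type":"number"}}}},"required":["rows"]}

```bash
mkdir -p pics
cat > h.py <<'E'
import numpy as np,cv2,pickle
from plant import manip
def grab(n,tag):
    f=manip.grab_frame(n); cv2.imwrite(f'pics/{tag}.png',f['img']); pickle.dump(f,open(f'pics/{tag}.pkl','wb')); return f
def load(tag): return pickle.load(open(f'pics/{tag}.pkl','rb'))
def onplane(f,uv,z):
    f=load(f) if isinstance(f,str) else f
    d=f['R'].T@np.linalg.solve(f['mtx'],[uv[0],uv[1],1]); c=-f['R'].T@f['t']
    return c+d*(z-c[2])/d[2]
def tri(obs):
    A=[];b=[]
    for f,uv in obs:
        f=load(f); d=f['R'].T@np.linalg.solve(f['mtx'],[uv[0],uv[1],1]); d/=np.linalg.norm(d); c=-f['R'].T@f['t']
        P=np.eye(3)-np.outer(d,d); A.append(P); b.append(P@c)
    A=np.vstack(A);b=np.hstack(b); x=np.linalg.lstsq(A,b,rcond=None)[0]; return x,np.linalg.norm(A@x-b)
def proj(f,X):
    f=load(f) if isinstance(f,str) else f
    p=f['mtx']@(f['R']@np.array(X)+f['t']); return p[:2]/p[2]
E
python3 - <<'E'
from h import *
for n in('scene','side','wrist'):
    f=grab(n,n+'0'); print(n,-f['R'].T@f['t'],f['R'][2],f['mtx'][0,0])
print(manip.state(),manip.tip_reach)
E
```

```text
scene [-0.0449614   0.78109889  0.52387161] [ 0.63819909 -0.54551912 -0.54324102] 586.6863213508215
side [ 0.3743028  -0.40980474  0.48795467] [ 0.1133144   0.85651606 -0.50352764] 553.408318310131
wrist [ 0.23362824 -0.58529937  0.37183432] [-0.31058689 -0.07653125 -0.9474591 ] 379.0514516732372
{'time': 0.15, 'joint_pos': array([-1.44297515e+00,  5.32175965e-02,  1.61395104e+00,  1.35175120e-05,
        1.47599154e+00, -1.19019899e-01]), 'joint_vel': array([-0.00011293, -0.00188326, -0.00509289, -0.00084356, -0.00120979,
        0.00072937]), 'joint_efforts': array([ 2.46310083e-04, -3.94246602e+01, -3.70720518e+01, -1.39532481e-04,
        4.68003564e-03, -5.91451688e-07]), 'tool_pos': array([ 0.15264878, -0.60561627,  0.24935419]), 'tool_rot': array([-7.83787067e-04,  9.92393123e-01,  1.23106760e-01,  3.27878211e-06]), 'contact_force': array([0.25138645, 0.70631113, 0.77189422]), 'ft_torque': array([ 0.03165443, -0.00010644, -0.00974344]), 'grasp_force': 0.0, 'gripper_width': 0.9995863684660793} 0.019
```

View pics/scene0.png

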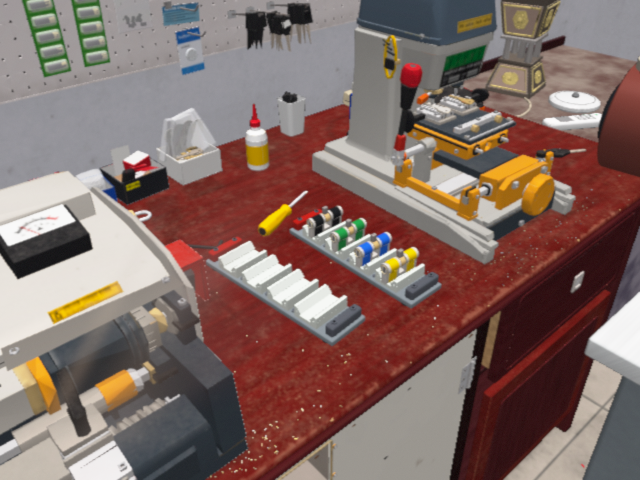

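View pics/side0.png

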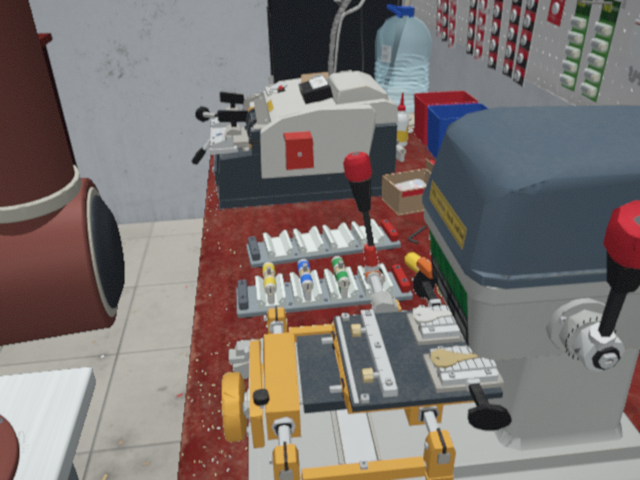

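Door order from the red stop (upper-left end of the full rack in the scene view, about (303,222)) is black, green, blue, yellow. The empty rack's red end seems to be at about (225,247). I'll enlarge both views.

Run:
```python
import cv2
a=cv2.imread('pics/scene0.png')[190:350,200:450]; cv2.imwrite('pics/c1.png',cv2.resize(a,(800,512),interpolation=cv2.INTER_CUBIC))
a=cv2.imread('pics/side0.png')[215:325,230:420]; cv2.imwrite('pics/c2.png',cv2.resize(a,(760,440),interpolation=cv2.INTER_CUBIC))
```

```text
(no output)
```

View pics/c1.png

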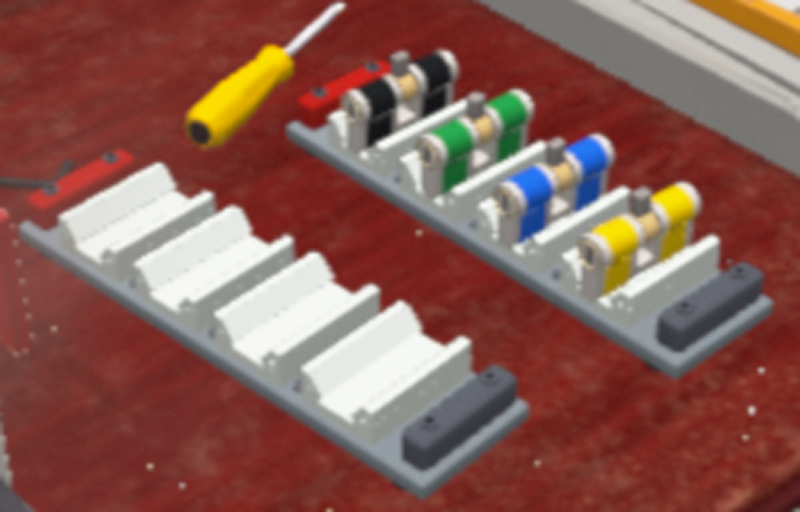

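View pics/c2.png

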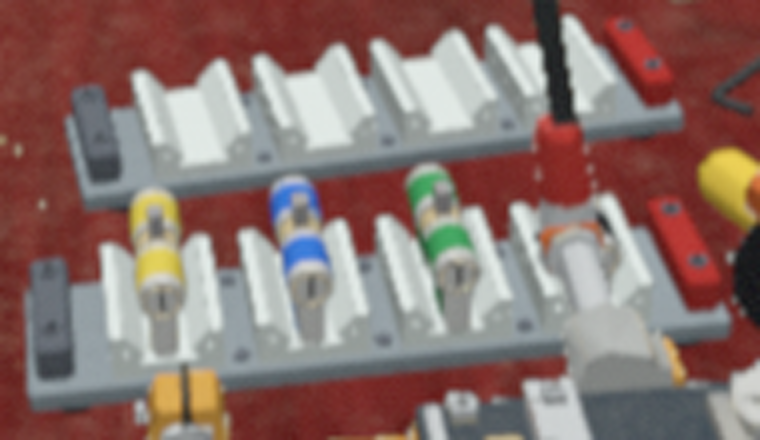

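Both views show each rack's red stop at the far (large x) end. In the full rack: black next to red, then green, blue, yellow. Crop pixels: empty-rack stop screws c1 (50,188), (110,157) red and (424,425), (493,376) grey. Full-rack screws (319,91), (372,67) red and (681,308), (740,272) grey. I'll triangulate these.

Run:
```python
from h import *
S=lambda u,v:('scene0',(200+(u+.5)/3.2-.5,190+(v+.5)/3.2-.5))
D=lambda u,v:('side0',(230+(u+.5)/4-.5,215+(v+.5)/4-.5))
P={'Tred+':((50,188),(626,24)),'Tred-':((110,157),(654,64)),'Tgrey+':((424,425),(90,92)),'Tgrey-':((493,376),(103,153)),
'Fred+':((319,91),(672,208)),'Fred-':((372,67),(698,262)),'Fgrey+':((681,308),(48,270)),'Fgrey-':((740,272),(52,342)),
'camY':((640,195),(156,215)),'camB':((556,147),(300,203)),'camG':((477,100),(440,196))}
X={}
for k,(a,b) in P.items():
    x,r=tri([S(*a),D(*b)]); X[k]=x
    print(k,x.round(4),'res %.4f'%r, onplane(*S(*a),.028).round(4),onplane(*D(*b),.028).round(4))
for r in 'TF':
    m=lambda c:(X[r+c+'+']+X[r+c+'-'])/2
    d=m('red')-m('grey'); print(r,'mid',(m('red')+m('grey'))/2,'len',np.linalg.norm(d[:2]),'yaw',np.degrees(np.arctan2(d[1],d[0])))
    for c in('red','grey'):
        e=X[r+c+'+']-X[r+c+'-']; print(c,np.degrees(np.arctan2(e[1],e[0]))-90)
```

```text
Tred+ [0.5975 0.4262 0.0288] res 0.0013 [0.597  0.4259 0.028 ] [0.5988 0.429  0.028 ]
Tred- [0.601  0.3901 0.0282] res 0.0012 [0.5999 0.3903 0.028 ] [0.602  0.3917 0.028 ]
Tgrey+ [0.3624 0.4057 0.0278] res 0.0012 [0.3612 0.4059 0.028 ] [0.3631 0.4063 0.028 ]
Tgrey- [0.367  0.3623 0.0243] res 0.0005 [0.3643 0.3654 0.028 ] [0.3667 0.3559 0.028 ]
Fred+ [0.5797 0.2784 0.0287] res 0.0011 [0.5793 0.278  0.028 ] [0.5808 0.2804 0.028 ]
Fred- [0.5802 0.2425 0.028 ] res 0.0009 [0.5791 0.2429 0.028 ] [0.5809 0.2432 0.028 ]
Fgrey+ [0.3435 0.2755 0.028 ] res 0.0005 [0.3431 0.2755 0.028 ] [0.3438 0.2757 0.028 ]
Fgrey- [0.3446 0.2345 0.0252] res 0.0003 [0.3427 0.2374 0.028 ] [0.3446 0.2304 0.028 ]
camY [0.384  0.2596 0.0579] res 0.0008 [0.4108 0.2262 0.028 ] [0.3852 0.3068 0.028 ]
camB [0.4354 0.2591 0.0577] res 0.0015 [0.4645 0.2262 0.028 ] [0.4406 0.3065 0.028 ]
camG [0.487  0.2577 0.0572] res 0.0000 [0.5202 0.225  0.028 ] [0.4947 0.3029 0.028 ]
T mid [0.48196765 0.39609262 0.02728041] len 0.2358356236156784 yaw 5.871137482941303
red 5.60376128324269
grey 6.040986894424364
F mid [0.46200245 0.25769198 0.02747256] len 0.23592494519748874 yaw 1.3286654977144643
red 0.8824127924052192
grey 1.5264938141052085
```

Request:
{"fn": "move_arm", "kwargs": {"rows": [[0, -2.5, -3.1, 0, 0, 0, -0.06], [0, -2.5, -3.1, 0, 0, 0, -0.06], [0, -2.5, -3.1, 0, 0, 0, -0.06], [0, -2.5, -3.1, 0, 0, 0, -0.06], [0, -2.5, -3.1, 0, 0, 0, -0.06], [0, -2.5, -3.1, 0, 0, 0, -0.06], [0, -2.5, -3.1, 0, 0, 0, -0.06], [0, 0, 0, 0, 0, 0, -0.06], [0, 0, 0, 0, 0, 0, -0.06]]}}

```text
time: 0.9
tool_pos: [0.1098, -0.4359, 0.4707]
tool_rot: [0.003, 0.992, 0.123, -0.0]
contact_force: [0.0, -1.2, 0.2]
gripper_width: 0.472
grasp_force: 0.0
```

```bash
cat >> h.py <<'E'
def st():
    s=manip.state(); w,x,y,z=s['tool_rot']
    from scipy.spatial.transform import Rotation as R
    M=R.from_quat([x,y,z,w]).as_matrix(); return s,M
def go(x,y,z,line):
    "remaining shift (tool axes, cm) and az (deg) to TCP goal with tool y along `line` deg (mod 180)"
    s,M=st(); d=M.T@(np.array([x,y,z])-s['tool_pos'])*100
    yaw=np.degrees(np.arctan2(M[1,1],M[0,1])); e=(line-yaw+90)%180-90
    print('t %.2f'%s['time'],'pos',s['tool_pos'].round(4),'yawy %.2f'%yaw,'tilt',M[:,2].round(4),'| shift',d.round(2),'az %.2f'%-e,
     '| q',s['joint_pos'].round(2),'F',s['contact_force'].round(1),'w %.3f g %.1f'%(s['gripper_width'],s['grasp_force']))
E
python3 - <<'E'
from h import *
go(.462,.33,.46,1)
for p in [(215,200),(395,190),(225,110),(375,80)]: print(onplane('side0',p,0))
for p in [(245,430),(170,190),(205,340)]: print(onplane('scene0',p,0), onplane('scene0',p,.2))
E
```

```text
t 0.90 pos [ 0.1098 -0.4359  0.4707] yawy -75.87 tilt [ 6.0e-04 -6.8e-03 -1.0e+00] | shift [ 52.85 -65.68   0.57] az -76.87 | q [-1.49 -0.4   1.65  0.    1.88 -0.17] F [ 0.  -1.2  0.2] w 0.472 g 0.0
[0.2924381  0.62288928 0.        ]
[0.66265788 0.60904354 0.        ]
[0.30488805 1.24336169 0.        ]
[0.82170187 1.50713688 0.        ]
[0.31995731 0.57058264 0.        ] [0.18064122 0.65095204 0.2       ]
[0.85002393 0.36438031 0.        ] [0.50834276 0.52347218 0.2       ]
[0.46756006 0.52846894 0.        ] [0.27189324 0.62491621 0.2       ]
```

Request:
{"fn": "move_arm", "kwargs": {"rows": [[4, 0, 0, 0, 0, -5.2, -0.06], [4, 0, 0, 0, 0, -5.2, -0.06], [4, 0, 0, 0, 0, -5.2, -0.06], [4, 0, 0, 0, 0, -5.2, -0.06], [4, 0, 0, 0, 0, -5.2, -0.06], [4, 0, 0, 0, 0, -5.2, -0.06], [4, 0, 0, 0, 0, -5.2, -0.06], [4, 0, 0, 0, 0, -5.2, -0.06], [4, 0, 0, 0, 0, -5.2, -0.06], [4, 0, 0, 0, 0, -5.2, -0.06], [4, 0, 0, 0, 0, -5.2, -0.06], [4, 0, 0, 0, 0, -5.2, -0.06], [4, 0, 0, 0, 0, -5.2, -0.06], [4, 0, 0, 0, 0, -5.2, -0.06], [4, 0, 0, 0, 0, -5.2, -0.06], [4, 0, 0, 0, 0, -5.2, -0.06], [4, 0, 0, 0, 0, -5.2, -0.06], [4, 0, 0, 0, 0, -5.2, -0.06], [4, 0, 0, 0, 0, -5.2, -0.06], [4, 0, 0, 0, 0, -5.2, -0.06]]}}

```text
time: 2.57
tool_pos: [0.4191, 0.1877, 0.4644]
tool_rot: [-0.002, 0.512, 0.859, -0.002]
contact_force: [1.1, -0.1, -0.4]
gripper_width: 0.473
grasp_force: 0.0
```

Run:
```python
from h import *
go(.462,.33,.46,1)
f=grab('wrist','w1'); print(-f['R'].T@f['t'])
for x in [(.462,.2585,.043),(.482,.3975,.03)]: print(proj(f,x))
```

```text
t 2.57 pos [0.4191 0.1877 0.4644] yawy 28.40 tilt [-0.0043 -0.0011 -1.    ] | shift [10.48 10.54  0.41] az 27.40 | q [ 0.26 -0.38  1.64  0.    1.88 -0.24] F [ 1.1 -0.1 -0.4] w 0.473 g 0.0
[0.38129109 0.26076184 0.58712727]
[362.86087866 139.61619921]
[428.25805077  51.52967353]
```

View pics/w1.png

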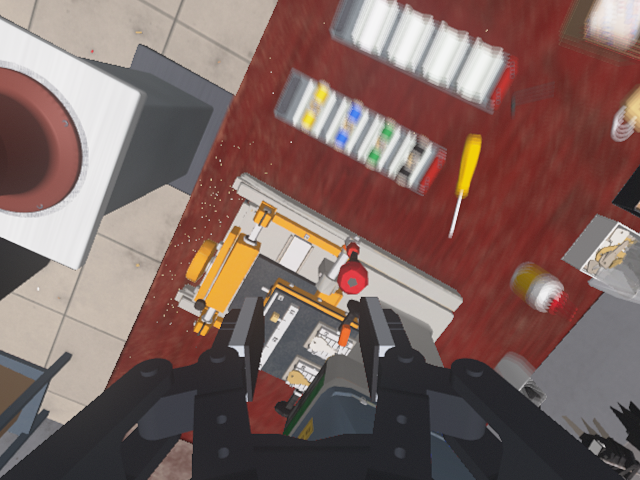

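The wrist view (slightly blurred by motion) confirms black next to red (430,172), and empty-rack red at (503,80). Before descending I check the arm's shape against the mill.

Run:
```python
from h import *
f=grab('scene','s1')
for x in [(0,0,0),(0,0,.2),(.42,.19,.465),(.42,.19,.7),(.32,.16,.38),(.32,.16,0)]: print(x,proj(f,x))
```

```text
(0, 0, 0) [763.33820668 339.45421666]
(0, 0, 0.2) [838.72962062 202.17471413]
(0.42, 0.19, 0.465) [442.46402833 -88.36121674]
(0.42, 0.19, 0.7) [ 470.94588805 -387.02777762]
(0.32, 0.16, 0.38) [523.14433047   2.12165928]
(0.32, 0.16, 0) [475.53898814 275.55947033]
```

View pics/s1.png

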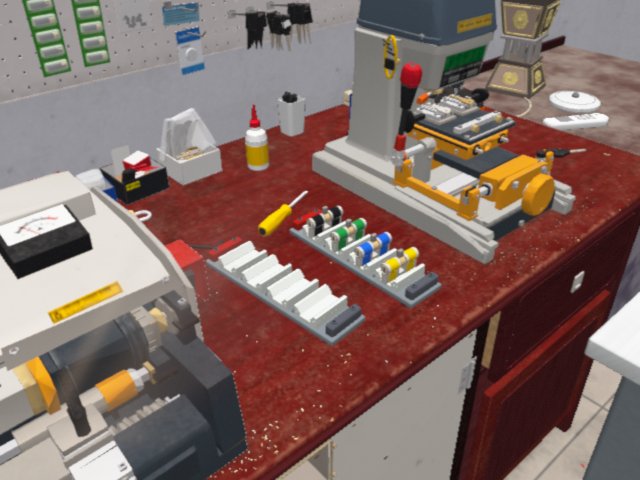

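The arm stays out of the scene view. The mill's near part is low there, with the tall column farther off. I'll move to an observation pose above the racks and look from the side.

Request:
{"fn": "move_arm", "kwargs": {"rows": [[1.45, 2.4, 0, 0, 0, 0, -0.06], [1.45, 2.4, 0, 0, 0, 0, -0.06], [1.45, 2.4, 0, 0, 0, 0, -0.06], [0, 0, 3.3, 0, 0, 5.4, -0.06], [0, 0, 3.3, 0, 0, 5.4, -0.06], [0, 0, 3.3, 0, 0, 5.4, -0.06], [0, 0, 3.3, 0, 0, 5.4, -0.06], [0, 0, 3.3, 0, 0, 5.4, -0.06], [0, 0, 0, 0, 0, 0, -0.06], [0, 0, 0, 0, 0, 0, -0.06], [0, 0, 0, 0, 0, 0, -0.06]]}}

```text
time: 3.58
tool_pos: [0.4633, 0.2579, 0.3036]
tool_rot: [0.0, 0.7, 0.715, 0.0]
contact_force: [0.1, 0.7, 1.0]
gripper_width: 0.469
grasp_force: 0.0
```

Run:
```python
from h import *
go(.54,.2585,.15,1.2)
f=grab('side','d1'); grab('wrist','w2')
for x in [(.46,.26,.3),(0,0,.3),(0.3,.1,.5),(.32,.16,.38),(.74,.16,.38)]: print(x,proj(f,x).round())
print('ball',tri([('scene0',(411,74)),('side0',(357,163))]))
```

```text
t 3.58 pos [0.4633 0.2579 0.3036] yawy 1.21 tilt [ 1.e-03  3.e-04 -1.e+00] | shift [-0.1   7.65 15.36] az 0.01 | q [ 0.37 -0.2   1.77 -0.    1.58  0.35] F [0.1 0.7 1. ] w 0.469 g 0.0
(0.46, 0.26, 0.3) [318.  97.]
(0, 0, 0.3) [-261.  227.]
(0.3, 0.1, 0.5) [133. -96.]
(0.32, 0.16, 0.38) [187.  51.]
(0.74, 0.16, 0.38) [592.  34.]
ball (array([0.48577008, 0.14384087, 0.25719225]), np.float64(0.0021527760162376296))
```

View pics/d1.png

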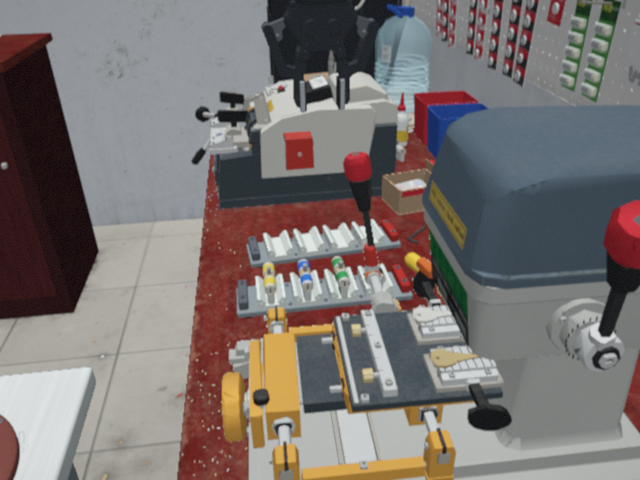

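View pics/w2.png

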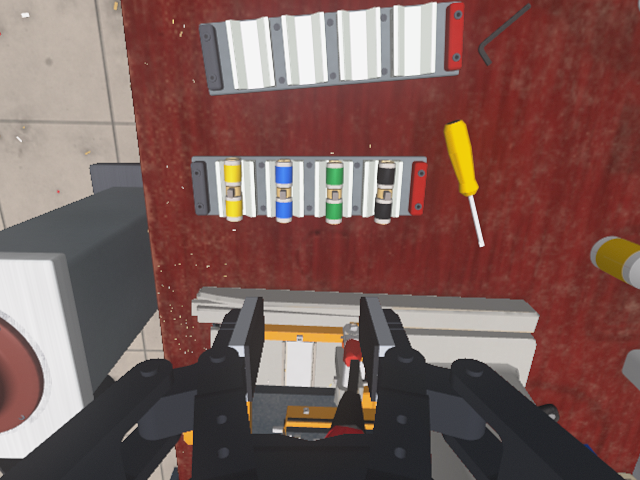

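d1: the arm is above the view here, clear of the mill. w2: both racks are clearly seen, with the empty rack's red stop at (455,35), the full rack's red stop at (418,187), and yellow/blue/green/black at (233,190), (284,191), (334,193), (385,193). I'll enlarge it for precise screw positions.

Run:
```python
import cv2
a=cv2.imread('pics/w2.png')[0:230,185:475]; cv2.imwrite('pics/c3.png',cv2.resize(a,None,fx=2.6,fy=2.6,interpolation=cv2.INTER_CUBIC))
```

```text
(no output)
```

View pics/c3.png

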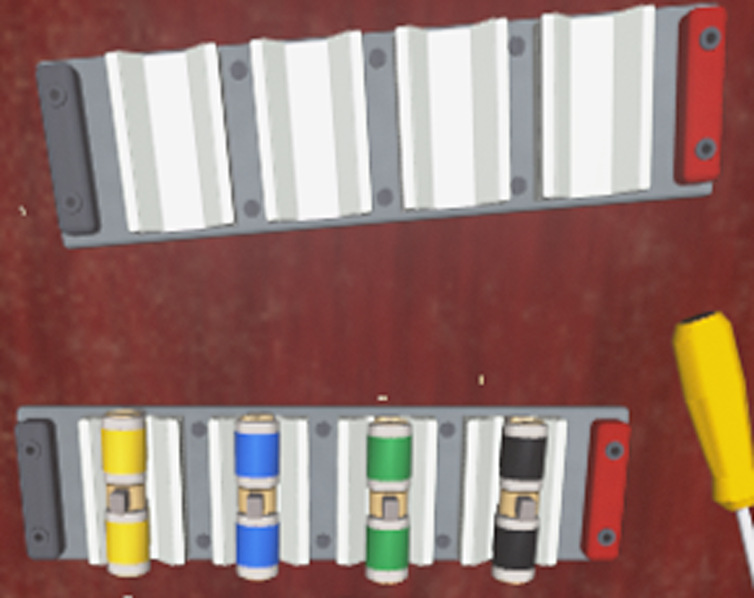

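c3 stop screws: empty rack red (710,38)/(706,149), grey (54,95)/(71,203). Full rack red (615,451)/(606,537), grey (29,450)/(38,537). Barrel axis mid-points are around yellow (126,495), blue (257,497), green (388,500), black (519,500).

```bash
cat > m.py <<'E'
from h import *
S=lambda u,v:('scene0',(200+(u+.5)/3.2-.5,190+(v+.5)/3.2-.5))
D=lambda u,v:('side0',(230+(u+.5)/4-.5,215+(v+.5)/4-.5))
W=lambda u,v:('w2',(185+(u+.5)/2.6-.5,(v+.5)/2.6-.5))
P={'Tred+':((50,188),(626,24),(710,38)),'Tred-':((110,157),(654,64),(706,149)),'Tgrey+':((424,425),(90,92),(54,95)),'Tgrey-':((493,376),(103,150),(71,203)),
'Fred+':((319,91),(672,208),(615,451)),'Fred-':((372,67),(698,262),(606,537)),'Fgrey+':((681,308),(48,270),(29,450)),'Fgrey-':((740,272),(52,342),(38,537))}
X={};Y={}
for k,(a,b,c) in P.items():
    x,r=tri([S(*a),W(*c)]); X[k]=x; Y[k]=onplane(*W(*c),.028)
    print(k,'scene+wrist',x.round(4),'res %.4f'%r,'wrist',Y[k].round(4))
for n,Z in(('tri',X),('wrist',Y)):
  for r in 'TF':
    m=lambda c:(Z[r+c+'+']+Z[r+c+'-'])/2
    d=m('red')-m('grey'); print(n,r,'mid',(m('red')+m('grey'))/2,'len',np.linalg.norm(d[:2]),'yaw',np.degrees(np.arctan2(d[1],d[0])))
for c in [(126,495),(257,497),(388,500),(519,500)]:
    print('cyl on z=.05',onplane(*W(*c),.05).round(4))
for a,c in [((640,195),(127,505)),((556,147),(255,507)),((477,100),(390,509)),((400,58),(526,510))]: print('cam top approx',tri([S(*a),W(*c)]))
E
python3 m.py
```

```text
Tred+ scene+wrist [0.5979 0.4264 0.0282] res 0.0014 wrist [0.5987 0.4272 0.028 ]
Tred- scene+wrist [0.6017 0.3904 0.0275] res 0.0016 wrist [0.6024 0.3912 0.028 ]
Tgrey+ scene+wrist [0.3627 0.4044 0.0261] res 0.0001 wrist [0.3631 0.404  0.028 ]
Tgrey- scene+wrist [0.3657 0.3666 0.0276] res 0.0026 wrist [0.367  0.3679 0.028 ]
Fred+ scene+wrist [0.5806 0.2784 0.0277] res 0.0017 wrist [0.5813 0.2794 0.028 ]
Fred- scene+wrist [0.5813 0.2425 0.0269] res 0.0015 wrist [0.5816 0.2435 0.028 ]
Fgrey+ scene+wrist [0.3438 0.2749 0.0272] res 0.0002 wrist [0.3442 0.2751 0.028 ]
Fgrey- scene+wrist [0.3439 0.2377 0.0269] res 0.0018 wrist [0.3451 0.239  0.028 ]
tri T mid [0.48198982 0.39695542 0.02736707] len 0.23669306928094644 yaw 5.558831325201468
tri F mid [0.46241206 0.25836848 0.02717233] len 0.23709615434825246 yaw 1.0069153604054193
wrist T mid [0.48279586 0.39757289 0.028     ] len 0.2366220282853424 yaw 5.62753037760272
wrist F mid [0.46306942 0.25926483 0.028     ] len 0.23688524983700615 yaw 1.0569915922140185
cyl on z=.05 [0.3869 0.262  0.05  ]
cyl on z=.05 [0.4377 0.2622 0.05  ]
cyl on z=.05 [0.4886 0.262  0.05  ]
cyl on z=.05 [0.5396 0.263  0.05  ]
cam top approx (array([0.38692145, 0.25774397, 0.05457976]), np.float64(0.0023736438198425176))
cam top approx (array([0.43646435, 0.2585009 , 0.0557518 ]), np.float64(0.0018049762576485859))
cam top approx (array([0.48803391, 0.25878221, 0.0569324 ]), np.float64(0.0021907060044117736))
cam top approx (array([0.54034937, 0.25980375, 0.05721652]), np.float64(0.001613561991254556))
```

Request:
{"fn": "move_arm", "kwargs": {"rows": [[0, 1.95, 3.5, 0, 0, 0, -0.06], [0, 1.95, 3.5, 0, 0, 0, -0.06], [0, 1.95, 3.5, 0, 0, 0, -0.06], [0, 1.9, 3.5, 0, 0, 0, -0.06], [0, 0, 0, 0, 0, 0, -0.06], [0, 0, 0, 0, 0, 0, -0.06], [0, 0, 0, 0, 0, 0, -0.06]]}}

```text
time: 4.27
tool_pos: [0.5414, 0.2601, 0.1652]
tool_rot: [0.001, 0.7, 0.714, 0.002]
contact_force: [-0.1, 0.5, 0.7]
gripper_width: 0.471
grasp_force: 0.0
```

Run:
```python
from h import *
go(.5406,.2602,.0535,1.0)
grab('scene','s2'); f=grab('side','d2')
print(manip.state()['joint_efforts'].round(1))
```

```text
t 4.27 pos [0.5414 0.2601 0.1652] yawy 1.16 tilt [ 0.0037  0.0014 -1.    ] | shift [-1.000e-02 -1.200e-01  1.117e+01] az 0.16 | q [0.32 0.06 1.75 0.   1.33 0.3 ] F [-0.1  0.5  0.7] w 0.471 g 0.0
[ -0.2 -36.5 -34.6  -0.   -0.   -0. ]
```

View pics/s2.png

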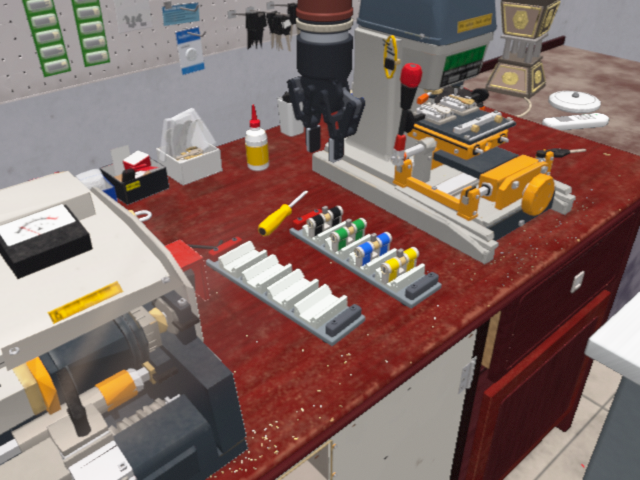

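s2 shows the gripper above the black cylinder, vertical, with clear space round it; the mill's column and lever are well aside. I'll descend with force checks.

Request:
{"fn": "move_arm", "kwargs": {"rows": [[0, 0, 2, 0, 0, 0, -0.06], [0, 0, 2, 0, 0, 0, -0.06], [0, 0, 2, 0, 0, 0, -0.06], [0, -0.1, 1.5, 0, 0, 0, -0.06], [0, 0, 1, 0, 0, 0, -0.06], [0, 0, 1, 0, 0, 0, -0.06], [0, 0, 0, 0, 0, 0, -0.06], [0, 0, 0, 0, 0, 0, -0.06]]}}

```text
time: 5.03
tool_pos: [0.5394, 0.2598, 0.0683]
tool_rot: [0.0, 0.7, 0.714, 0.001]
contact_force: [-0.0, 0.5, -0.2]
gripper_width: 0.472
grasp_force: 0.0
```

Run:
```python
from h import *
go(.5406,.2602,.0545,1.0)
grab('wrist','w3')
print(manip.state()['joint_efforts'].round(1))
```

```text
t 5.03 pos [0.5394 0.2598 0.0683] yawy 1.15 tilt [ 1.2e-03  4.0e-04 -1.0e+00] | shift [0.04 0.12 1.38] az 0.15 | q [0.32 0.17 1.81 0.   1.16 0.3 ] F [-0.   0.5 -0.2] w 0.472 g 0.0
[  0.  -39.1 -31.7   0.    0.   -0. ]
```

View pics/w3.png

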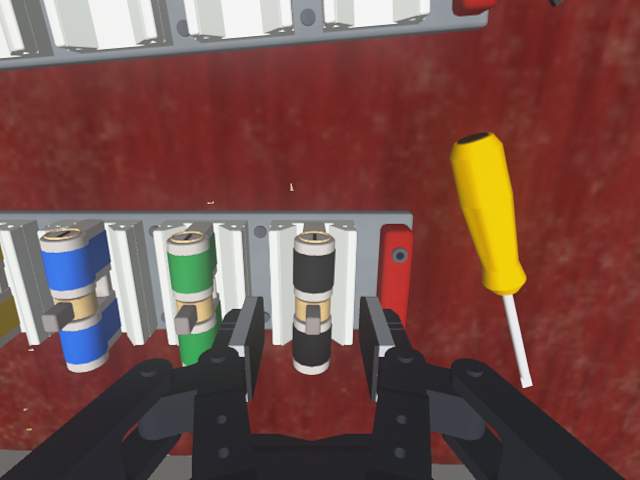

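w3: the black barrel (313,300) is centred between the pads (250 and 378), and the neighbour green is clear. I'll do the final lowering and grip.

Request:
{"fn": "move_arm", "kwargs": {"rows": [[0, 0.1, 0.7, 0, 0, 0, -0.06], [0, 0, 0.7, 0, 0, 0, -0.06], [0, 0, 0, 0, 0, 0, -0.06], [0, 0, 0, 0, 0, 0, -1], [0, 0, 0, 0, 0, 0, -1], [0, 0, 0, 0, 0, 0, -1], [0, 0, 0, 0, 0, 0, -1], [0, 0, 0, 0, 0, 0, -1], [0, 0, 0, 0, 0, 0, -1]]}}

```text
time: 5.83
tool_pos: [0.5401, 0.2596, 0.0534]
tool_rot: [0.0, 0.7, 0.714, 0.0]
contact_force: [-0.4, 1.0, -0.3]
gripper_width: 0.169
grasp_force: 58.6
```

Run:
```python
from h import *
go(.56,.4049,.0545,5.6)
```

```text
t 5.83 pos [0.5401 0.2596 0.0534] yawy 1.14 tilt [ 3.e-04  1.e-04 -1.e+00] | shift [14.49  2.28 -0.11] az -4.46 | q [0.32 0.19 1.81 0.   1.14 0.3 ] F [-0.4  1.  -0.3] w 0.169 g 58.6
```

Request:
{"fn": "move_arm", "kwargs": {"rows": [[0, 0, -0.5, 0, 0, 0, -1], [0, 0, -1, 0, 0, 0, -1], [0, 0, -1.5, 0, 0, 0, -1], [0, 0, -2, 0, 0, 0, -1], [0, 0, 0, 0, 0, 0, -1], [0, 0, 0, 0, 0, 0, -1]]}}

```text
time: 6.33
tool_pos: [0.5412, 0.26, 0.1054]
tool_rot: [0.001, 0.7, 0.714, 0.002]
contact_force: [-0.2, -0.1, -1.9]
gripper_width: 0.167
grasp_force: 58.6
```

Run:
```python
from h import *
go(.56,.4043,.0545,5.6)
grab('wrist','w4')
```

```text
t 6.33 pos [0.5412 0.26   0.1054] yawy 1.14 tilt [ 0.0038  0.0013 -1.    ] | shift [14.38  2.14  5.11] az -4.46 | q [0.32 0.12 1.79 0.   1.22 0.3 ] F [-0.2 -0.1 -1.9] w 0.167 g 58.6
```

View pics/w4.png

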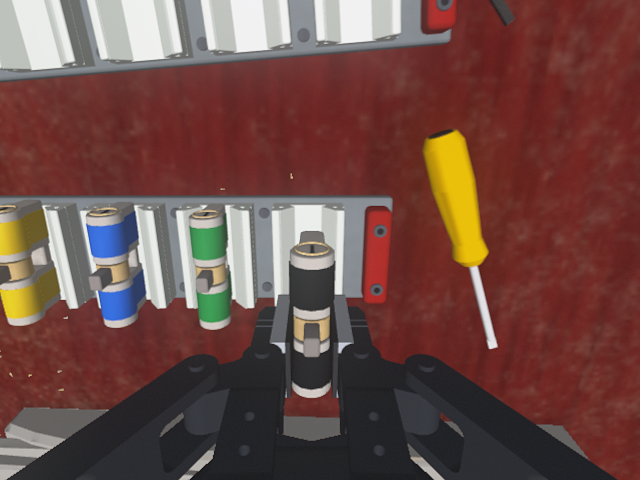

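w4: black is held level and centred in the jaws, hanging clear. I'll carry it to the red-end cradle.

Request:
{"fn": "move_arm", "kwargs": {"rows": [[0, 0, 0, 0, 0, -4.46, -1], [3.5, 0.82, 0, 0, 0, 0, -1], [3.6, 0.82, 0, 0, 0, 0, -1], [3.6, 0.82, 0, 0, 0, 0, -1], [3.5, 0.82, 0, 0, 0, 0, -1], [0, 0, 1.5, 0, 0, 0, -1], [0, 0, 1, 0, 0, 0, -1], [0, 0, 0, 0, 0, 0, -1], [0, 0, 0, 0, 0, 0, -1], [0, 0, 0, 0, 0, 0, -1]]}}

```text
time: 7.22
tool_pos: [0.5585, 0.4028, 0.0776]
tool_rot: [-0.0, 0.672, 0.74, -0.001]
contact_force: [-0.0, 0.2, -1.2]
gripper_width: 0.163
grasp_force: 58.8
```

Run:
```python
from h import *
go(.56,.4043,.054,5.6)
grab('wrist','w5');grab('scene','s5')
import cv2; a=cv2.imread('pics/s5.png')[120:360,180:480]; b=cv2.imread('pics/w5.png')[100:440,150:490]
h=np.hstack([cv2.resize(a,(425,340),interpolation=cv2.INTER_CUBIC),b]); cv2.imwrite('pics/c5.png',h)
```

```text
t 7.22 pos [0.5585 0.4028 0.0776] yawy 5.53 tilt [-1.3e-03 -9.0e-04 -1.0e+00] | shift [0.14 0.17 2.36] az -0.07 | q [ 0.52  0.35  1.57 -0.    1.22  0.42] F [-0.   0.2 -1.2] w 0.163 g 58.8
```

View pics/c5.png

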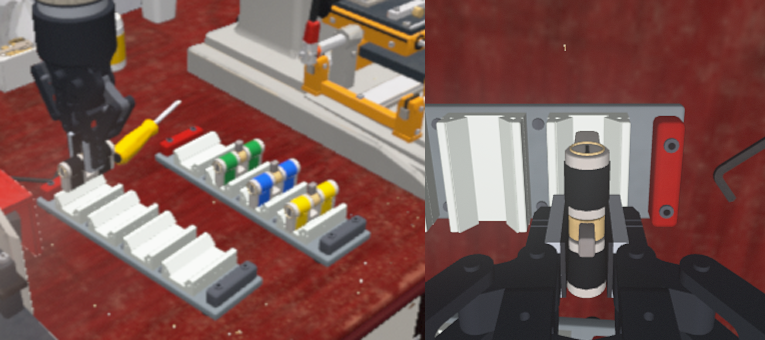

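c5: black is aligned over the cradle beside the red stop (lower right of the wrist view at (665,170)). Lowering; from here I keep the last picture for the end.

Request:
{"fn": "move_arm", "kwargs": {"rows": [[0.15, 0.15, 0.8, 0, 0, 0, -1], [0, 0, 0.6, 0, 0, 0, -1], [0, 0, 0.4, 0, 0, 0, -1], [0, 0, 0, 0, 0, 0, -1], [0, 0, 0, 0, 0, 0, -1], [0, 0, 0, 0, 0, 0, -1]]}}

```text
time: 7.82
tool_pos: [0.5601, 0.4058, 0.0602]
tool_rot: [-0.0, 0.672, 0.741, -0.0]
contact_force: [-1.1, 0.7, -2.0]
gripper_width: 0.173
grasp_force: 58.8
```

```bash
python3 -c "
from h import *
go(.56,.4043,.0534,5.6)"
```

```text
t 7.82 pos [0.5601 0.4058 0.0602] yawy 5.60 tilt [-1.e-04 -0.e+00 -1.e+00] | shift [-0.14 -0.03  0.68] az 0.00 | q [0.52 0.37 1.57 0.   1.19 0.42] F [-1.1  0.7 -2. ] w 0.173 g 58.8
```

```bash
cat >> h.py <<'E'
def avg(x,y,z,line,n=8):
    p=[];ys=[];F=[]
    for i in range(n):
        manip.grab_frame('side'); s,M=st(); p.append(s['tool_pos']); ys.append(np.degrees(np.arctan2(M[1,1],M[0,1]))); F.append(s['contact_force'])
    p=np.array(p); m=p.mean(0); d=M.T@(np.array([x,y,z])-m)*100; e=(line-np.mean(ys)+90)%180-90
    print('t %.2f'%s['time'],'mean',m.round(4),'sd',p.std(0).round(4),'yaw %.2f'%np.mean(ys),'| shift',d.round(2),'az %.2f'%-e,'F',np.mean(F,0).round(1),'w %.3f g %.1f'%(s['gripper_width'],s['grasp_force']))
E
python3 -c "
from h import *
avg(.56,.4043,.0534,5.6)"
```

```text
t 8.22 mean [0.5603 0.4059 0.0606] sd [0.0001 0.     0.0001] yaw 5.60 | shift [-0.15 -0.04  0.72] az 0.00 F [ 0.1  0.1 -1.9] w 0.168 g 58.8
```

Request:
{"fn": "move_arm", "kwargs": {"rows": [[-0.15, 0, 0.2, 0, 0, 0, -1], [0, 0, 0.2, 0, 0, 0, -1], [0, 0, 0.2, 0, 0, 0, -1], [0, 0, 0, 0, 0, 0, -1], [0, 0, 0, 0, 0, 0, -1], [0, 0, 0, 0, 0, 0, -1], [0, 0, 0, 0, 0, 0, -1]]}}

```text
time: 8.8
tool_pos: [0.5603, 0.4043, 0.0544]
tool_rot: [-0.0, 0.672, 0.741, 0.0]
contact_force: [0.1, -0.3, -2.2]
gripper_width: 0.161
grasp_force: 58.8
```

```bash
python3 -c "
from h import *
avg(.56,.4043,.0534,5.6,3)"
```

```text
t 8.95 mean [0.5603 0.4043 0.0544] sd [0. 0. 0.] yaw 5.60 | shift [ 0.   -0.03  0.1 ] az 0.00 F [-0.   0.  -1.5] w 0.168 g 58.8
```

Still the free weight only. I'll lower by 1 mm more to contact, in small steps.

Request:
{"fn": "move_arm", "kwargs": {"rows": [[0, 0, 0.05, 0, 0, 0, -1], [0, 0, 0.05, 0, 0, 0, -1], [0, 0, 0, 0, 0, 0, -1], [0, 0, 0, 0, 0, 0, -1], [0, 0, 0, 0, 0, 0, -1], [0, 0, 0, 0, 0, 0, -1]]}}

```text
time: 9.45
tool_pos: [0.5603, 0.4043, 0.0534]
tool_rot: [0.0, 0.672, 0.741, 0.0]
contact_force: [0.4, -0.4, -1.2]
gripper_width: 0.167
grasp_force: 58.9
```

```bash
python3 -c "
from h import *
avg(.56,.4043,.0534,5.6,3)"
```

```text
t 9.60 mean [0.5603 0.4043 0.0534] sd [0. 0. 0.] yaw 5.60 | shift [ 0.   -0.03  0.  ] az 0.00 F [-0.  -0.1 -0.9] w 0.162 g 58.9
```

Request:
{"fn": "move_arm", "kwargs": {"rows": [[0, 0, 0.03, 0, 0, 0, -1], [0, 0, 0, 0, 0, 0, -1], [0, 0, 0, 0, 0, 0, -1], [0, 0, 0, 0, 0, 0, -1]]}}

```text
time: 9.93
tool_pos: [0.5604, 0.4043, 0.0534]
tool_rot: [0.0, 0.672, 0.741, 0.0]
contact_force: [-0.6, -0.4, 0.6]
gripper_width: 0.165
grasp_force: 59.2
```

```bash
python3 -c "
from h import *
avg(.56,.4043,.0534,5.6,6)"
```

```text
t 10.23 mean [0.5604 0.4043 0.0534] sd [0. 0. 0.] yaw 5.60 | shift [ 0.   -0.04 -0.  ] az 0.00 F [-0.8 -0.5  2.1] w 0.163 g 59.3
```

Contact is soft, at the same TCP height as the pick, so black is home. Release, lift and go over green.

Request:
{"fn": "move_arm", "kwargs": {"rows": [[0, 0, 0, 0, 0, 0, -0.3], [0, 0, 0, 0, 0, 0, -0.3], [0, 0, 0, 0, 0, 0, -0.3], [0, 0, 0, 0, 0, 0, -0.3], [0, 0, -1, 0, 0, 0, -0.3], [0, 0, -2, 0, 0, 0, -0.3], [0, 0, -3, 0, 0, 0, -0.1], [-1.3, -0.8, -2, 0, 0, 0, -0.1], [-3.1, -1.94, 0, 0, 0, 0, -0.1], [-3.1, -1.94, 0, 0, 0, 0, -0.1], [-3.1, -1.94, 0, 0, 0, 0, -0.1], [-3.1, -1.94, 0, 0, 0, 4.57, -0.1], [0, 0, 2, 0, 0, 0, -0.1], [0, 0, 2, 0, 0, 0, -0.1], [0, 0, 0, 0, 0, 0, -0.1], [0, 0, 0, 0, 0, 0, -0.1], [0, 0, 0, 0, 0, 0, -0.1], [0, 0, 0, 0, 0, 0, -0.1]]}}

```text
time: 11.73
tool_pos: [0.4896, 0.2602, 0.0947]
tool_rot: [0.001, 0.701, 0.714, 0.001]
contact_force: [-0.4, 0.2, 0.1]
gripper_width: 0.447
grasp_force: 0.0
```

```bash
python3 -c "
from h import *
grab('scene','s6'); grab('wrist','w6')
avg(.4884,.2587,.0534,1.03,3)"
```

```text
t 11.98 mean [0.4891 0.26   0.0939] sd [0.0001 0.0001 0.0002] yaw 1.05 | shift [-0.13 -0.07  4.05] az 0.02 F [ 0.1 -0.2 -0.2] w 0.447 g 0.0
```

Request:
{"fn": "move_arm", "kwargs": {"rows": [[-0.12, -0.07, 1.2, 0, 0, 0, -0.1], [0, 0, 1, 0, 0, 0, -0.1], [0, 0, 0.9, 0, 0, 0, -0.1], [0, 0, 0.6, 0, 0, 0, -0.1], [0, 0, 0.3, 0, 0, 0, -0.1], [0, 0, 0, 0, 0, 0, -0.1], [0, 0, 0, 0, 0, 0, -0.1], [0, 0, 0, 0, 0, 0, -0.1], [0, 0, 0, 0, 0, 0, -1], [0, 0, 0, 0, 0, 0, -1], [0, 0, 0, 0, 0, 0, -1], [0, 0, 0, 0, 0, 0, -1], [0, 0, 0, 0, 0, 0, -1], [0, 0, 0, 0, 0, 0, -1]]}}

```text
time: 13.15
tool_pos: [0.4883, 0.2585, 0.0538]
tool_rot: [0.0, 0.701, 0.713, 0.0]
contact_force: [-1.5, -0.8, 5.7]
gripper_width: 0.163
grasp_force: 58.8
```

```bash
python3 -c "
from h import *
avg(.5083,.3998,.0534,5.6,3)"
```

```text
t 13.30 mean [0.4883 0.2585 0.0538] sd [0. 0. 0.] yaw 1.03 | shift [14.09  2.26  0.05] az -4.57 F [-1.  -0.5  5.7] w 0.167 g 58.8
```

Request:
{"fn": "move_arm", "kwargs": {"rows": [[0, 0, -0.5, 0, 0, 0, -1], [0, 0, -1.2, 0, 0, 0, -1], [0, 0, -1.8, 0, 0, 0, -1], [0, 0, -1.5, 0, 0, 0, -1], [0, 0, 0, 0, 0, -4.57, -1], [2.6, 0.64, 0, 0, 0, 0, -1], [3.5, 0.86, 0, 0, 0, 0, -1], [3.5, 0.86, 0, 0, 0, 0, -1], [2.6, 0.64, 0, 0, 0, 0, -1], [1.6, 0.36, 1, 0, 0, 0, -1], [0, 0, 1.3, 0, 0, 0, -1], [0, 0, 1, 0, 0, 0, -1], [0, 0, 0.7, 0, 0, 0, -1], [0, 0, 0, 0, 0, 0, -1], [0, 0, 0, 0, 0, 0, -1], [0, 0, 0, 0, 0, 0, -1], [0, 0, 0, 0, 0, 0, -1], [0, 0, 0, 0, 0, 0, -1]]}}

```text
time: 14.8
tool_pos: [0.5083, 0.3989, 0.064]
tool_rot: [0.0, 0.672, 0.741, 0.001]
contact_force: [-0.3, 0.3, -0.6]
gripper_width: 0.162
grasp_force: 58.8
```

```bash
python3 -c "
from h import *
avg(.5083,.3990,.0538,5.6,4)"
```

```text
t 15.00 mean [0.5081 0.399  0.0637] sd [0.0001 0.     0.0002] yaw 5.59 | shift [-0.    0.02  0.99] az -0.01 F [ 0.6 -0.  -1.3] w 0.162 g 58.8
```

Request:
{"fn": "move_arm", "kwargs": {"rows": [[0, 0.02, 0.3, 0, 0, 0, -1], [0, 0, 0.3, 0, 0, 0, -1], [0, 0, 0.2, 0, 0, 0, -1], [0, 0, 0.1, 0, 0, 0, -1], [0, 0, 0.05, 0, 0, 0, -1], [0, 0, 0, 0, 0, 0, -1], [0, 0, 0, 0, 0, 0, -1], [0, 0, 0, 0, 0, 0, -1], [0, 0, 0, 0, 0, 0, -1], [0, 0, 0, 0, 0, 0, -1]]}}

```text
time: 15.83
tool_pos: [0.5079, 0.3989, 0.0539]
tool_rot: [0.0, 0.672, 0.741, -0.0]
contact_force: [-3.1, -2.3, 4.9]
gripper_width: 0.162
grasp_force: 59.5
```

```bash
python3 -c "
from h import *
avg(.5083,.3990,.0538,5.6,5)"
```

```text
t 16.08 mean [0.5079 0.3989 0.0538] sd [0. 0. 0.] yaw 5.60 | shift [0.   0.04 0.  ] az 0.00 F [-2.7 -2.8  5.4] w 0.163 g 59.5
```

Request:
{"fn": "move_arm", "kwargs": {"rows": [[0, 0, 0, 0, 0, 0, -0.3], [0, 0, 0, 0, 0, 0, -0.3], [0, 0, 0, 0, 0, 0, -0.3], [0, 0, 0, 0, 0, 0, -0.3], [0, 0, -1, 0, 0, 0, -0.3], [0, 0, -2, 0, 0, 0, -0.3], [0, 0, -3, 0, 0, 0, -0.1], [-1.3, -0.8, -2, 0, 0, 0, -0.1], [-3.02, -1.93, 0, 0, 0, 0, -0.1], [-3.02, -1.93, 0, 0, 0, 0, -0.1], [-3.02, -1.93, 0, 0, 0, 0, -0.1], [-3, -1.91, 0, 0, 0, 4.57, -0.1], [0, 0, 2, 0, 0, 0, -0.1], [0, 0, 2, 0, 0, 0, -0.1], [0, 0, 0, 0, 0, 0, -0.1], [0, 0, 0, 0, 0, 0, -0.1], [0, 0, 0, 0, 0, 0, -0.1], [0, 0, 0, 0, 0, 0, -0.1], [0, 0, 0, 0, 0, 0, -0.1]]}}

```text
time: 17.67
tool_pos: [0.4374, 0.2584, 0.0949]
tool_rot: [0.0, 0.701, 0.714, 0.001]
contact_force: [-1.3, -1.5, 0.3]
gripper_width: 0.447
grasp_force: 0.0
```

```bash
python3 -c "
from h import *
grab('scene','s7')
avg(.4364,.2577,.0538,1.03,4)
for T,X in (('s6',(.56,.4049)),('s7',(.5083,.3998)),('s7',(.56,.4049))): print(T,proj(T,X+(.061,)),proj(T,X+(.018,)))
f=load('s7')['img']
hsv=cv2.cvtColor(f,cv2.COLOR_BGR2HSV); m=cv2.inRange(hsv,(50,120,40),(80,255,255)); n,l,s,c=cv2.connectedComponentsWithStats(m)
for i in range(1,n):
    if s[i,4]>25: print(s[i],c[i])
a=np.radians(5.6);Y=np.array([-np.sin(a),np.cos(a),0])
for k in(-1,1): print('exp sleeve',proj('s7',np.array([.5083,.3998,.043])+Y*k*.018))
"
```

```text
t 17.92 mean [0.4368 0.258  0.0941] sd [0.0002 0.0001 0.0002] yaw 1.05 | shift [-0.03 -0.04  4.03] az 0.02 F [-0.  -0.3  0.1] w 0.454 g 0.0
s6 [239.43268321 234.91313118] [241.75840498 259.22655421]
s7 [263.89659718 248.86850146] [265.62273664 273.67071894]
s7 [239.43268321 234.91313118] [241.75840498 259.22655421]
[ 23   0  44  76 512] [43.21484375 35.52148438]
[ 72   0  37  66 424] [87.29009434 29.85377358]
[444  46  42  25 499] [464.11623246  57.93186373]
[271 248  12  23 151] [277.46357616 257.71523179]
[251 259  13  23 156] [258.42307692 268.80128205]
exp sleeve [273.99540017 253.95829602]
exp sleeve [255.01537001 265.03299834]
```

Request:
{"fn": "move_arm", "kwargs": {"rows": [[-0.03, -0.05, 1.2, 0, 0, 0, -0.1], [0, 0, 1, 0, 0, 0, -0.1], [0, 0, 0.9, 0, 0, 0, -0.1], [0, 0, 0.6, 0, 0, 0, -0.1], [0, 0, 0.3, 0, 0, 0, -0.1], [0, 0, 0, 0, 0, 0, -0.1], [0, 0, 0, 0, 0, 0, -0.1], [0, 0, 0, 0, 0, 0, -0.1], [0, 0, 0, 0, 0, 0, -1], [0, 0, 0, 0, 0, 0, -1], [0, 0, 0, 0, 0, 0, -1], [0, 0, 0, 0, 0, 0, -1], [0, 0, 0, 0, 0, 0, -1], [0, 0, 0, 0, 0, 0, -1]]}}

```text
time: 19.08
tool_pos: [0.4364, 0.2576, 0.0543]
tool_rot: [0.0, 0.701, 0.713, 0.001]
contact_force: [-2.3, 0.1, 6.1]
gripper_width: 0.164
grasp_force: 58.7
```

```bash
python3 -c "
from h import *
avg(.4565,.3948,.0538,5.6,3)
f=load('scene0')['img']
hsv=cv2.cvtColor(f,cv2.COLOR_BGR2HSV); m=cv2.inRange(hsv,(50,120,40),(80,255,255)); n,l,s,c=cv2.connectedComponentsWithStats(m)
for i in range(1,n):
    if s[i,4]>25 and s[i,1]>150: print(s[i],c[i])
a=np.radians(1.03);Y=np.array([-np.sin(a),np.cos(a),0])
for k in(-1,1): print('exp sleeve',proj('scene0',np.array([.4886,.2593,.043])+Y*k*.018))
"
```

```text
t 19.23 mean [0.4364 0.2576 0.0543] sd [0. 0. 0.] yaw 1.03 | shift [13.68  2.26  0.05] az -4.57 F [-1.4 -0.4  5.3] w 0.165 g 58.7
[353 219  11  21 114] [358.6754386  227.90350877]
[336 228  11  21 127] [341.81889764 236.86614173]
exp sleeve [355.38486215 224.46863225]
exp sleeve [338.41178421 233.26430404]
```

Green's sleeve blobs sit with the same offset as in its source cradle, so it is placed within about 1 mm. Carry blue.

Request:
{"fn": "move_arm", "kwargs": {"rows": [[0, 0, -0.5, 0, 0, 0, -1], [0, 0, -1.2, 0, 0, 0, -1], [0, 0, -1.8, 0, 0, 0, -1], [0, 0, -1.5, 0, 0, 0, -1], [0, 0, 0, 0, 0, -4.57, -1], [2.5, 0.63, 0, 0, 0, 0, -1], [3.4, 0.85, 0, 0, 0, 0, -1], [3.4, 0.85, 0, 0, 0, 0, -1], [2.5, 0.63, 0, 0, 0, 0, -1], [1.6, 0.37, 1, 0, 0, 0, -1], [0, 0, 1.3, 0, 0, 0, -1], [0, 0, 1, 0, 0, 0, -1], [0, 0, 0.7, 0, 0, 0, -1], [0, 0, 0, 0, 0, 0, -1], [0, 0, 0, 0, 0, 0, -1], [0, 0, 0, 0, 0, 0, -1], [0, 0, 0, 0, 0, 0, -1], [0, 0, 0, 0, 0, 0, -1]]}}

```text
time: 20.73
tool_pos: [0.4565, 0.394, 0.0644]
tool_rot: [0.0, 0.672, 0.741, 0.001]
contact_force: [0.3, 0.4, -1.3]
gripper_width: 0.167
grasp_force: 58.8
```

```bash
python3 -c "
from h import *
avg(.4565,.3941,.0543,5.6,4)"
```

```text
t 20.93 mean [0.4563 0.3941 0.0641] sd [0.0001 0.     0.0002] yaw 5.59 | shift [0.   0.02 0.98] az -0.01 F [ 0.   0.4 -1.6] w 0.169 g 58.8
```

Request:
{"fn": "move_arm", "kwargs": {"rows": [[0, 0.04, 0.3, 0, 0, 0, -1], [0, 0, 0.3, 0, 0, 0, -1], [0, 0, 0.2, 0, 0, 0, -1], [0, 0, 0.1, 0, 0, 0, -1], [0, 0, 0.05, 0, 0, 0, -1], [0, 0, 0, 0, 0, 0, -1], [0, 0, 0, 0, 0, 0, -1], [0, 0, 0, 0, 0, 0, -1], [0, 0, 0, 0, 0, 0, -1], [0, 0, 0, 0, 0, 0, -1]]}}

```text
time: 21.77
tool_pos: [0.4563, 0.394, 0.0543]
tool_rot: [-0.0, 0.672, 0.741, -0.0]
contact_force: [-3.3, -3.0, 5.6]
gripper_width: 0.165
grasp_force: 59.6
```

```bash
python3 -c "
from h import *
avg(.4565,.3941,.0543,5.6,5)"
```

```text
t 22.02 mean [0.4563 0.394  0.0543] sd [0. 0. 0.] yaw 5.60 | shift [0.01 0.02 0.  ] az 0.00 F [-3.  -3.2  5.5] w 0.161 g 59.6
```

Request:
{"fn": "move_arm", "kwargs": {"rows": [[0, 0, 0, 0, 0, 0, -0.3], [0, 0, 0, 0, 0, 0, -0.3], [0, 0, 0, 0, 0, 0, -0.3], [0, 0, 0, 0, 0, 0, -0.3], [0, 0, -1, 0, 0, 0, -0.3], [0, 0, -2, 0, 0, 0, -0.3], [0, 0, -3, 0, 0, 0, -0.1], [-1.3, -0.8, -2, 0, 0, 0, -0.1], [-2.92, -1.93, 0, 0, 0, 0, -0.1], [-2.92, -1.93, 0, 0, 0, 0, -0.1], [-2.92, -1.93, 0, 0, 0, 0, -0.1], [-2.92, -1.93, 0, 0, 0, 4.57, -0.1], [0, 0, 2, 0, 0, 0, -0.1], [0, 0, 2, 0, 0, 0, -0.1], [0, 0, 0, 0, 0, 0, -0.1], [0, 0, 0, 0, 0, 0, -0.1], [0, 0, 0, 0, 0, 0, -0.1], [0, 0, 0, 0, 0, 0, -0.1], [0, 0, 0, 0, 0, 0, -0.1]]}}

```text
time: 23.6
tool_pos: [0.3852, 0.2572, 0.0953]
tool_rot: [0.0, 0.701, 0.714, 0.001]
contact_force: [0.3, 0.2, -0.0]
gripper_width: 0.45
grasp_force: 0.0
```

```bash
python3 -c "
from h import *
avg(.3844,.2568,.0543,1.03,4)"
```

```text
t 23.80 mean [0.3847 0.2569 0.0947] sd [0.0002 0.0001 0.0002] yaw 1.05 | shift [-0.02 -0.04  4.04] az 0.02 F [-0.1  0.2 -0.1] w 0.451 g 0.0
```

Request:
{"fn": "move_arm", "kwargs": {"rows": [[-0.02, -0.02, 1.2, 0, 0, 0, -0.1], [0, 0, 1, 0, 0, 0, -0.1], [0, 0, 0.9, 0, 0, 0, -0.1], [0, 0, 0.6, 0, 0, 0, -0.1], [0, 0, 0.3, 0, 0, 0, -0.1], [0, 0, 0, 0, 0, 0, -0.1], [0, 0, 0, 0, 0, 0, -0.1], [0, 0, 0, 0, 0, 0, -0.1], [0, 0, 0, 0, 0, 0, -1], [0, 0, 0, 0, 0, 0, -1], [0, 0, 0, 0, 0, 0, -1], [0, 0, 0, 0, 0, 0, -1], [0, 0, 0, 0, 0, 0, -1], [0, 0, 0, 0, 0, 0, -1]]}}

```text
time: 24.97
tool_pos: [0.3845, 0.2566, 0.0547]
tool_rot: [0.0, 0.701, 0.713, 0.0]
contact_force: [-1.1, -1.1, 6.5]
gripper_width: 0.165
grasp_force: 58.7
```

```bash
python3 -c "
from h import *
avg(.4048,.3897,.0543,5.6,3)"
```

```text
t 25.12 mean [0.3845 0.2566 0.0547] sd [0. 0. 0.] yaw 1.03 | shift [13.28  2.27  0.05] az -4.57 F [-1.4 -0.4  5.6] w 0.165 g 58.7
```

Request:
{"fn": "move_arm", "kwargs": {"rows": [[0, 0, -0.5, 0, 0, 0, -1], [0, 0, -1.2, 0, 0, 0, -1], [0, 0, -1.8, 0, 0, 0, -1], [0, 0, -1.5, 0, 0, 0, -1], [0, 0, 0, 0, 0, -4.57, -1], [2.4, 0.63, 0, 0, 0, 0, -1], [3.3, 0.85, 0, 0, 0, 0, -1], [3.3, 0.85, 0, 0, 0, 0, -1], [2.4, 0.63, 0, 0, 0, 0, -1], [1.57, 0.37, 1, 0, 0, 0, -1], [0, 0, 1.3, 0, 0, 0, -1], [0, 0, 1, 0, 0, 0, -1], [0, 0, 0.7, 0, 0, 0, -1], [0, 0, 0, 0, 0, 0, -1], [0, 0, 0, 0, 0, 0, -1], [0, 0, 0, 0, 0, 0, -1], [0, 0, 0, 0, 0, 0, -1], [0, 0, 0, 0, 0, 0, -1]]}}

```text
time: 26.62
tool_pos: [0.4051, 0.3887, 0.065]
tool_rot: [0.0, 0.672, 0.741, 0.001]
contact_force: [0.3, 0.3, -1.5]
gripper_width: 0.167
grasp_force: 58.8
```

```bash
python3 -c "
from h import *
avg(.4048,.3889,.0547,5.6,4)"
```

```text
t 26.82 mean [0.4048 0.3888 0.0646] sd [0.0001 0.     0.0002] yaw 5.59 | shift [ 0.01 -0.    0.99] az -0.01 F [ 0.1 -0.2 -1.8] w 0.162 g 58.8
```

Request:
{"fn": "move_arm", "kwargs": {"rows": [[0, 0.02, 0.3, 0, 0, 0, -1], [0, 0, 0.3, 0, 0, 0, -1], [0, 0, 0.2, 0, 0, 0, -1], [0, 0, 0.1, 0, 0, 0, -1], [0, 0, 0.05, 0, 0, 0, -1], [0, 0, 0, 0, 0, 0, -1], [0, 0, 0, 0, 0, 0, -1], [0, 0, 0, 0, 0, 0, -1], [0, 0, 0, 0, 0, 0, -1], [0, 0, 0, 0, 0, 0, -1]]}}

```text
time: 27.65
tool_pos: [0.4046, 0.3886, 0.0547]
tool_rot: [0.0, 0.672, 0.741, -0.0]
contact_force: [-3.9, -1.8, 5.8]
gripper_width: 0.164
grasp_force: 59.6
```

```bash
python3 -c "
from h import *
avg(.4048,.3889,.0547,5.6,5)"
```

```text
t 27.90 mean [0.4046 0.3886 0.0548] sd [0. 0. 0.] yaw 5.60 | shift [0.03 0.02 0.01] az 0.00 F [-3.2 -3.1  4.8] w 0.164 g 59.6
```

Request:
{"fn": "move_arm", "kwargs": {"rows": [[0, 0, 0, 0, 0, 0, -0.3], [0, 0, 0, 0, 0, 0, -0.3], [0, 0, 0, 0, 0, 0, -0.3], [0, 0, 0, 0, 0, 0, -0.3], [0, 0, -1, 0, 0, 0, -0.3], [0, 0, -2, 0, 0, 0, -0.3], [0, 0, -3, 0, 0, 0, -0.1], [0, 0, -3.5, 0, 0, 0, -0.1], [-2, 2, -2.5, 0, 0, 0, -0.1], [-2, 2, -2.5, 0, 0, 0, -0.1], [-2, 2, -2.5, 0, 0, 0, -0.1], [-2, 1, -1, 0, 0, 0, -0.1], [0, 0, 0, 0, 0, 0, -0.1], [0, 0, 0, 0, 0, 0, -0.1], [0, 0, 0, 0, 0, 0, -0.1], [0, 0, 0, 0, 0, 0, -0.1], [0, 0, 0, 0, 0, 0, -0.1], [0, 0, 0, 0, 0, 0, -0.1]]}}

```text
time: 29.4
tool_pos: [0.4812, 0.3164, 0.2334]
tool_rot: [-0.0, 0.671, 0.741, -0.001]
contact_force: [-0.4, -0.5, 0.2]
gripper_width: 0.451
grasp_force: 0.0
```

Run:
```python
from h import *
s=grab('scene','s9');w=grab('wrist','w9')
a=s['img'][210:350,200:375]; b=w['img']
p=proj('w9',(.4824,.3973,.04)).astype(int); print(p)
b=b[max(0,p[1]-110):p[1]+110, max(0,p[0]-200):p[0]+200]
A=cv2.resize(a,(375,300),interpolation=cv2.INTER_CUBIC); B=cv2.resize(b,(425,int(425*b.shape[0]/b.shape[1])),interpolation=cv2.INTER_CUBIC)
H=np.zeros((max(300,B.shape[0]),800,3),np.uint8); H[:300,:375]=A; H[:B.shape[0],375:]=B; cv2.imwrite('pics/fin.png',H)
hsv=cv2.cvtColor(s['img'],cv2.COLOR_BGR2HSV); a=np.radians(5.6);Y=np.array([-np.sin(a),np.cos(a),0])
for n,lo,hi,X in(('green',(50,120,40),(80,255,255),(.5083,.3998)),('blue',(105,140,60),(125,255,255),(.4565,.3948)),('yellow',(22,150,80),(32,255,255),(.4048,.3897)),('black',(0,0,0),(180,255,50),(.56,.4049))):
    k,l,st_,c=cv2.connectedComponentsWithStats(cv2.inRange(hsv,lo,hi)); e=[proj('s9',np.r_[X,.043]+Y*j*.018) for j in(-1,1)]
    for q in e:
        i=[i for i in range(1,k) if st_[i,4]>25 and np.linalg.norm(c[i]-q)<12]; print(n,q.round(1),[(c[j]-q).round(1).tolist()+[int(st_[j,4])] for j in i])
```

```text
[321 111]
green [274. 254.] [[3.5, 3.8, 151]]
green [255. 265.] [[3.4, 3.9, 158]]
blue [300.  268.9] [[2.9, 4.2, 172]]
blue [281.1 280.8] [[2.8, 4.2, 186]]
yellow [328.1 284.9] [[2.4, 4.4, 183]]
yellow [309.2 297.7] [[2.1, 4.5, 202]]
black [249.8 240.2] [[3.9, 6.9, 68]]
black [230.8 250.5] []
```

View pics/fin.png

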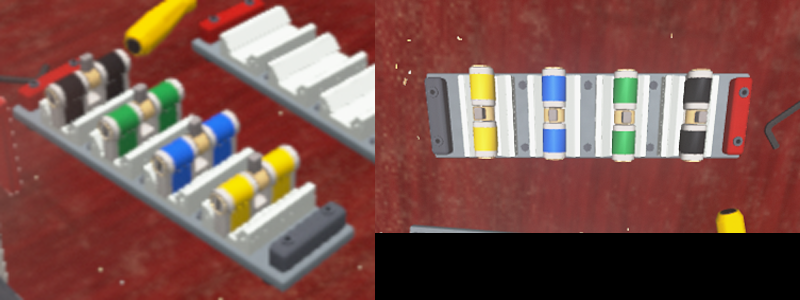

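The final picture shows black (95,70) next to the red stop (50,80), then green, blue and yellow, all upright and seated in their cradles. The gripper is clear of everything.

```bash
python3 -c "
from plant import manip
print(manip.job_done())"
```

```text
the job is handed in; nothing more can be done
None
```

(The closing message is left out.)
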